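Move a cleaned roller set into its shipping cradle in machine order

ROBOT

A 6-joint arm with a two-finger parallel gripper is mounted at the origin on a cart in front of the work surface, level with it; the furniture and walls round the work are solid. World frame = base frame: x ahead of the robot, y to its left, z up, the work surface at z = 0. Lengths are in m, angles in degrees, forces in N, time in s.
With the tool pointing down it reaches from about 0.4 to 0.825 m from the base axis. Payload 7 kg.
Tool frame: the origin (TCP) lies midway between the tips of the shut fingers; the grasp point (between the pads) lies 19 mm behind it (ctrl.hold_point_z is the distance from the TCP to the grasp point, in m); z points along the fingers, y is the line along which they close (so a half turn about z gives the same grasp; the last joint's range is limited). The gripper opens to 88 mm and grips with 3 to 60 N. Pads are 19 mm wide; open, the fingers measure 130 mm over their backs; the gripper's body (78 mm by 193 mm) begins 47 mm behind the grasp point.
Start: joints at [-54.826, 20.546, 0.682, 0, -70.136, -16.507], TCP at [0.216, -0.639, 0.227] pointing down, gripper open.
Joint ranges: [-176.03, 176.03], [-82.01, 121.73], [-58.28, 71.71], [-173.87, 95.51], [-174.79, -0.11], [-173.66, 173.66]. Speed limits (degrees/s): [136.94, 136.94, 172.46, 180, 180, 180].

INTERFACE

Orientations are given as [roll, pitch, yaw] about the fixed x, y, z axes, in that order (R = Rz(yaw) Ry(pitch) Rx(roll)).
In Python, from plant import ctrl gives the robot as it stands.
- The arm moves only by the tool apply_moves, never from a script. Its argument "deltas" is a list of rows, each an object with "fingers": the finger opening in mm, from 0 to 87.6; "delta_pos": the shift along the tool's x, y, z in mm, a list of three; "angular": the turn, a rotation vector about the tool's x, y, z in degrees, a list of three. A call has 1 to 10 rows; each row is the pose to reach, as a shift and turn from the pose commanded when the call began, along the tool's axes at that moment; what a row does not reach only later rows make up. A row lasts 1/10 s, in which the tool goes at most 50 mm and 8.59 degrees, less where a joint would pass 70% of its speed; a pose out of reach is approached as far as the arm can. A call with a gripper value outside its range is refused whole. The fingers move at their own pace and stop on an object; the grip force is fixed at half the most. Time passes only in rows, so rows that repeat a pose let the fingers close. It gives the time, the measured TCP pose, the force, the opening and the grip force at its end, in the units of the state.
- ctrl.get_obs(): the state, without advancing time (a new reading comes with each control period).
- ctrl.snapshot(name): name is "scene" or "top" or "wrist"; returns the picture (480x640x3 uint8, red, green, blue); there is no depth.
- ctrl.camera_params(name): a dict with "fx", "fy", "cx", "cy" (pixels), "cam_to_world" (4x4, takes a point from camera to world coordinates); the wrist camera has in their place "mount" (4x4, takes a point from camera to tool coordinates, whose origin is the TCP and whose axes are the flange's). Camera axes: x right, y up, looking along -z (the intrinsics and any distortion apply to the point x, -y, -z); pixel columns grow to the right and rows downward; lengths in m; the calibration is good to about 2 mm. A picture is of the moment at which its call begins: read the wrist's pose just before it. camera_params takes no time and is no camera call.
- ctrl.close_job(): hands the job in; it is judged then, once.
The state is a dict: "clock": time; "joint_pos": joint angles; "qvel": joint speeds; "tau": joint torques, N m; "tool_pos": TCP position; "orientation": TCP orientation; "force": force on the tool from outside, world axes, zero at the start; "moment": the same for the moment, N m; "opening": finger opening in m; "gripper_force": force on a finger pad.
Only numpy, scipy, OpenCV 4.12 (cv2) and the standard library are available. Lean on these libraries where they do the work, as an engineer would, in place of code of your own. Each camera call takes 0.05 s, during which the arm holds its last target. There are 200 camera calls.

TASK

The four cleaned feed rollers of a labelling machine lie in the aluminium wash rack in the order in which they sit in the machine, counted from the end with the black bow handle. Move them all to the empty wooden shipping cradle, each fully down in its notches, in the same order counted from the cradle's own handle end: the roller nearest the handle in the wash rack goes nearest the handle in the cradle, and so on.

Things in the scene. Friction and masses are not known exactly. Their poses are not given: they have to be found in the camera images.
- roller_rubber_mid (a point): Roller with one plain black rubber sleeve, 30 mm in diameter, 88 mm long. Body 96 mm long; a steel journal, 10 mm thick and 20 mm long, at each end (136 mm over all, ends alike). Site: its centre; x lies along the roller. Starts in one of the wash rack's notches, centre 50 mm up; 0.1 to 0.35 kg.
- roller_grooved_mid (a point): Bare steel roller, 26 mm in diameter, with eight narrow ring grooves. Body 96 mm long; a steel journal, 10 mm thick and 20 mm long, at each end (136 mm over all, ends alike). Site: its centre; x lies along the roller. Starts in one of the wash rack's notches, centre 50 mm up; 0.1 to 0.35 kg.
- roller_spool_mid (a point): White plastic spool-shaped roller: core 20 mm in diameter (grasp here), an end flange 30 mm in diameter, 7 mm thick, at each end. Body 96 mm long; a steel journal, 10 mm thick and 20 mm long, at each end (136 mm over all, ends alike). Site: its centre; x lies along the roller. Starts in one of the wash rack's notches, centre 50 mm up; 0.1 to 0.35 kg.
- roller_ringed_mid (a point): Steel shaft 15 mm in diameter with three black rubber tyres 30 mm in diameter, 18 mm wide: at the middle (grasp here) and 37 mm to either side. Body 96 mm long; a steel journal, 10 mm thick and 20 mm long, at each end (136 mm over all, ends alike). Site: its centre; x lies along the roller. Starts in one of the wash rack's notches, centre 50 mm up; 0.1 to 0.35 kg.
- wash_rack: Aluminium wash rack, left or right of the cradle, holds the rollers at the start. Same sizes as the cradle: 300 (y) x 130 (x) mm, fixed. Origin: centre of its underside, on the bench. Rollers lie along its x, in notches at y = -87, -29, 29, 87 mm, centres 50 mm up, at x within 5 mm of 0. Floor top 16 mm up.
- ship_rack: Wooden cradle, empty, fixed, floor top 16 mm up. Origin: centre of underside. Plates along y, inner faces at x = -55, 55 mm, 10 mm thick, tops 64 mm up, notched at y = -87, -29, 29, 87 mm: mouth 30 mm wide narrowing at 45 degrees to a 12 mm slot, its floor 45 mm up. A roller lies along x, journals on the slot floors, centre 50 mm up, x = 0 (7 mm play either way).
- wash_handle: End block (38 mm high, 14 mm thick) of the wash rack with the black bow handle (a bar along x, 67 mm high); at y = 142 or -142 mm of the rack, it marks the end counted as first. The other end has a bare block. Origin: on the bench below it.
- ship_handle: End block (38 mm high, 14 mm thick) of the wooden cradle with the black bow handle (a bar along x, 67 mm high); at y = 142 or -142 mm of the cradle, it marks the end counted as first. The other end has a bare block. Origin: on the bench below it.
Not all that is in view belongs to the job. What is shaped like the part that bears roller_grooved_mid but blue or turquoise is not meant.

How it is judged (in metres and radians):
At the end, for the whole second after the job is handed in: All four rollers lie at rest in the wooden cradle, journals down in the notches (centre within 6 mm of notch line and seated height, 12 mm lengthways, square within 0.12 rad), in the order from the cradle's handle that they had at the start from the wash rack's handle (z of roller_rubber_mid in the frame of ship_rack between 0.044 and 0.056 m and x of roller_rubber_mid in the frame of ship_rack between -0.012 and 0.012 m and angle between the x axis of each of roller_rubber_mid, roller_grooved_mid, roller_spool_mid, roller_ringed_mid and the x axis of ship_rack, either way round below 0.12 rad and linear speed of each of roller_rubber, roller_grooved, roller_spool, roller_ringed below 0.02 m/s and (y of roller_rubber_mid in the frame of ship_rack between -0.093 and -0.081 m or y of roller_rubber_mid in the frame of ship_rack between -0.035 and -0.023 m or y of roller_rubber_mid in the frame of ship_rack between 0.023 and 0.035 m or y of roller_rubber_mid in the frame of ship_rack between 0.081 and 0.093 m) and z of roller_grooved_mid in the frame of ship_rack between 0.044 and 0.056 m and x of roller_grooved_mid in the frame of ship_rack between -0.012 and 0.012 m and (y of roller_grooved_mid in the frame of ship_rack between -0.093 and -0.081 m or y of roller_grooved_mid in the frame of ship_rack between -0.035 and -0.023 m or y of roller_grooved_mid in the frame of ship_rack between 0.023 and 0.035 m or y of roller_grooved_mid in the frame of ship_rack between 0.081 and 0.093 m) and z of roller_spool_mid in the frame of ship_rack between 0.044 and 0.056 m and x of roller_spool_mid in the frame of ship_rack between -0.012 and 0.012 m and (y of roller_spool_mid in the frame of ship_rack between -0.093 and -0.081 m or y of roller_spool_mid in the frame of ship_rack between -0.035 and -0.023 m or y of roller_spool_mid in the frame of ship_rack between 0.023 and 0.035 m or y of roller_spool_mid in the frame of ship_rack between 0.081 and 0.093 m) and z of roller_ringed_mid in the frame of ship_rack between 0.044 and 0.056 m and x of roller_ringed_mid in the frame of ship_rack between -0.012 and 0.012 m and (y of roller_ringed_mid in the frame of ship_rack between -0.093 and -0.081 m or y of roller_ringed_mid in the frame of ship_rack between -0.035 and -0.023 m or y of roller_ringed_mid in the frame of ship_rack between 0.023 and 0.035 m or y of roller_ringed_mid in the frame of ship_rack between 0.081 and 0.093 m) and ((((y of wash_handle in the frame of wash_rack above 0 m and y of ship_handle in the frame of ship_rack above 0 m) or (y of wash_handle in the frame of wash_rack below 0 m and y of ship_handle in the frame of ship_rack below 0 m)) and distance of roller_rubber_mid from where it was at the start of the episode between 0.384 and 0.44 m and distance of roller_grooved_mid from where it was at the start of the episode between 0.384 and 0.44 m and distance of roller_spool_mid from where it was at the start of the episode between 0.384 and 0.44 m and distance of roller_ringed_mid from where it was at the start of the episode between 0.384 and 0.44 m) or (((y of wash_handle in the frame of wash_rack above 0 m and y of ship_handle in the frame of ship_rack below 0 m) or (y of wash_handle in the frame of wash_rack below 0 m and y of ship_handle in the frame of ship_rack above 0 m)) and y of ship_rack in the frame of wash_rack above 0 m and ((y of roller_rubber_mid in the frame of ship_rack between -0.093 and -0.081 m and distance of roller_rubber_mid from where it was at the start of the episode between 0.21 and 0.266 m) or (y of roller_rubber_mid in the frame of ship_rack between -0.035 and -0.023 m and distance of roller_rubber_mid from where it was at the start of the episode between 0.326 and 0.382 m) or (y of roller_rubber_mid in the frame of ship_rack between 0.023 and 0.035 m and distance of roller_rubber_mid from where it was at the start of the episode between 0.442 and 0.498 m) or (y of roller_rubber_mid in the frame of ship_rack between 0.081 and 0.093 m and distance of roller_rubber_mid from where it was at the start of the episode between 0.558 and 0.614 m)) and ((y of roller_grooved_mid in the frame of ship_rack between -0.093 and -0.081 m and distance of roller_grooved_mid from where it was at the start of the episode between 0.21 and 0.266 m) or (y of roller_grooved_mid in the frame of ship_rack between -0.035 and -0.023 m and distance of roller_grooved_mid from where it was at the start of the episode between 0.326 and 0.382 m) or (y of roller_grooved_mid in the frame of ship_rack between 0.023 and 0.035 m and distance of roller_grooved_mid from where it was at the start of the episode between 0.442 and 0.498 m) or (y of roller_grooved_mid in the frame of ship_rack between 0.081 and 0.093 m and distance of roller_grooved_mid from where it was at the start of the episode between 0.558 and 0.614 m)) and ((y of roller_spool_mid in the frame of ship_rack between -0.093 and -0.081 m and distance of roller_spool_mid from where it was at the start of the episode between 0.21 and 0.266 m) or (y of roller_spool_mid in the frame of ship_rack between -0.035 and -0.023 m and distance of roller_spool_mid from where it was at the start of the episode between 0.326 and 0.382 m) or (y of roller_spool_mid in the frame of ship_rack between 0.023 and 0.035 m and distance of roller_spool_mid from where it was at the start of the episode between 0.442 and 0.498 m) or (y of roller_spool_mid in the frame of ship_rack between 0.081 and 0.093 m and distance of roller_spool_mid from where it was at the start of the episode between 0.558 and 0.614 m)) and ((y of roller_ringed_mid in the frame of ship_rack between -0.093 and -0.081 m and distance of roller_ringed_mid from where it was at the start of the episode between 0.21 and 0.266 m) or (y of roller_ringed_mid in the frame of ship_rack between -0.035 and -0.023 m and distance of roller_ringed_mid from where it was at the start of the episode between 0.326 and 0.382 m) or (y of roller_ringed_mid in the frame of ship_rack between 0.023 and 0.035 m and distance of roller_ringed_mid from where it was at the start of the episode between 0.442 and 0.498 m) or (y of roller_ringed_mid in the frame of ship_rack between 0.081 and 0.093 m and distance of roller_ringed_mid from where it was at the start of the episode between 0.558 and 0.614 m))) or (((y of wash_handle in the frame of wash_rack above 0 m and y of ship_handle in the frame of ship_rack below 0 m) or (y of wash_handle in the frame of wash_rack below 0 m and y of ship_handle in the frame of ship_rack above 0 m)) and y of ship_rack in the frame of wash_rack below 0 m and ((y of roller_rubber_mid in the frame of ship_rack between -0.093 and -0.081 m and distance of roller_rubber_mid from where it was at the start of the episode between 0.558 and 0.614 m) or (y of roller_rubber_mid in the frame of ship_rack between -0.035 and -0.023 m and distance of roller_rubber_mid from where it was at the start of the episode between 0.442 and 0.498 m) or (y of roller_rubber_mid in the frame of ship_rack between 0.023 and 0.035 m and distance of roller_rubber_mid from where it was at the start of the episode between 0.326 and 0.382 m) or (y of roller_rubber_mid in the frame of ship_rack between 0.081 and 0.093 m and distance of roller_rubber_mid from where it was at the start of the episode between 0.21 and 0.266 m)) and ((y of roller_grooved_mid in the frame of ship_rack between -0.093 and -0.081 m and distance of roller_grooved_mid from where it was at the start of the episode between 0.558 and 0.614 m) or (y of roller_grooved_mid in the frame of ship_rack between -0.035 and -0.023 m and distance of roller_grooved_mid from where it was at the start of the episode between 0.442 and 0.498 m) or (y of roller_grooved_mid in the frame of ship_rack between 0.023 and 0.035 m and distance of roller_grooved_mid from where it was at the start of the episode between 0.326 and 0.382 m) or (y of roller_grooved_mid in the frame of ship_rack between 0.081 and 0.093 m and distance of roller_grooved_mid from where it was at the start of the episode between 0.21 and 0.266 m)) and ((y of roller_spool_mid in the frame of ship_rack between -0.093 and -0.081 m and distance of roller_spool_mid from where it was at the start of the episode between 0.558 and 0.614 m) or (y of roller_spool_mid in the frame of ship_rack between -0.035 and -0.023 m and distance of roller_spool_mid from where it was at the start of the episode between 0.442 and 0.498 m) or (y of roller_spool_mid in the frame of ship_rack between 0.023 and 0.035 m and distance of roller_spool_mid from where it was at the start of the episode between 0.326 and 0.382 m) or (y of roller_spool_mid in the frame of ship_rack between 0.081 and 0.093 m and distance of roller_spool_mid from where it was at the start of the episode between 0.21 and 0.266 m)) and ((y of roller_ringed_mid in the frame of ship_rack between -0.093 and -0.081 m and distance of roller_ringed_mid from where it was at the start of the episode between 0.558 and 0.614 m) or (y of roller_ringed_mid in the frame of ship_rack between -0.035 and -0.023 m and distance of roller_ringed_mid from where it was at the start of the episode between 0.442 and 0.498 m) or (y of roller_ringed_mid in the frame of ship_rack between 0.023 and 0.035 m and distance of roller_ringed_mid from where it was at the start of the episode between 0.326 and 0.382 m) or (y of roller_ringed_mid in the frame of ship_rack between 0.081 and 0.093 m and distance of roller_ringed_mid from where it was at the start of the episode between 0.21 and 0.266 m))))); the robot touches nothing.
It also fails if it takes over 96 s, if anything falls off the work surface, if the arm or the gripper's body presses on something with over 40 N, if the wrist force passes 120 N, or if a joint passes its speed limit or range.

## Working session

There is one attempt and no reset: what is moved stays moved. The work goes in short steps, Python scripts to look and compute and a tool call to move; the robot and the scene stay as the last step left them, time stands still between calls to the robot, and variables do not carry over. Pictures are saved under pics/ and viewed, at most 14 in all, crops included, and the job is handed in when it is done.

Besides the shell and the picture viewer there is one more tool, called as name(argument=value, ...) on one line, values as JSON. apply_moves: Moves the arm, as the interface text tells. Its arguments: {"type":"object","properties":{"deltas":{"type":"array"}},"required":["deltas"]}

```bash
mkdir -p pics; ls
python3 - <<'E'
from plant import ctrl
import cv2,numpy as np
np.set_printoptions(precision=4,suppress=True)
o=ctrl.get_obs();print(o)
for n in("scene","top","wrist"):
    im=ctrl.snapshot(n);cv2.imwrite(f"pics/{n}0.png",im[:,:,::-1]);print(n,ctrl.camera_params(n))
E
```

```text
pics
{'clock': 0.0, 'joint_pos': array([-54.8246,  20.5899,   0.6326,  -0.0211, -70.1339, -16.506 ]), 'qvel': array([ 0.0618,  0.0524, -0.0529, -0.0268, -0.0217,  0.0068]), 'tau': array([  0.0023, -58.2714,  29.3057,   6.9973,   0.0069,  -0.0001]), 'tool_pos': array([ 0.2159, -0.639 ,  0.2256]), 'orientation': array([ 179.9069,   -0.0069, -161.3378]), 'force': array([-0.6843,  0.8631,  0.4248]), 'moment': array([-0.0379, -0.0246,  0.0208]), 'gripper_force': 0.0, 'opening': 0.08790470743409298}
scene {'fx': 439.38311605620424, 'fy': 439.38311605620424, 'cx': 323.4724202019159, 'cy': 232.04331858558876, 'cam_to_world': array([[ 0.7961,  0.2292, -0.5601, -0.2836],
       [-0.6046,  0.341 , -0.7198, -1.138 ],
       [ 0.026 ,  0.9117,  0.41  ,  0.6204],
       [ 0.    ,  0.    ,  0.    ,  1.    ]])}
top {'fx': 493.9367965818268, 'fy': 493.9367965818268, 'cx': 324.9503436188908, 'cy': 238.9605174760122, 'cam_to_world': array([[-0.0228,  0.9931, -0.1153,  0.3008],
       [-0.9996, -0.0243, -0.0115, -0.1921],
       [-0.0142,  0.115 ,  0.9933,  1.4472],
       [ 0.    ,  0.    ,  0.    ,  1.    ]])}
wrist {'fx': 385.0115465893269, 'fy': 385.0115465893269, 'cx': 318.4463323325056, 'cy': 237.57142991770266, 'mount': array([[ 0.0001,  0.9696,  0.2448,  0.0652],
       [ 1.    , -0.0002,  0.0002,  0.0009],
       [ 0.0002,  0.2448, -0.9696, -0.1585],
       [ 0.    ,  0.    ,  0.    ,  1.    ]])}
```

View pics/top0.png

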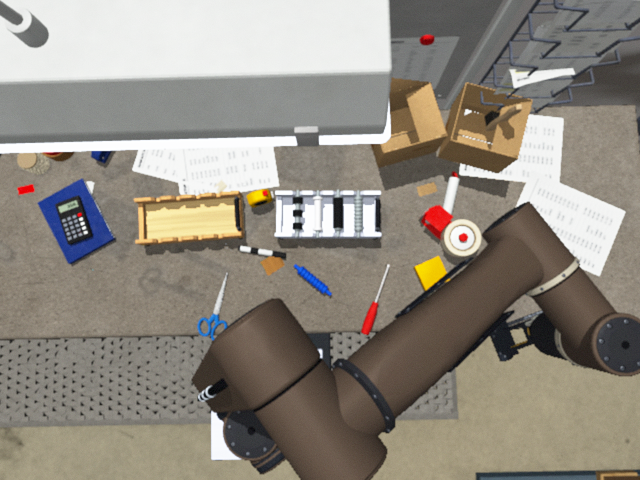

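View pics/scene0.png

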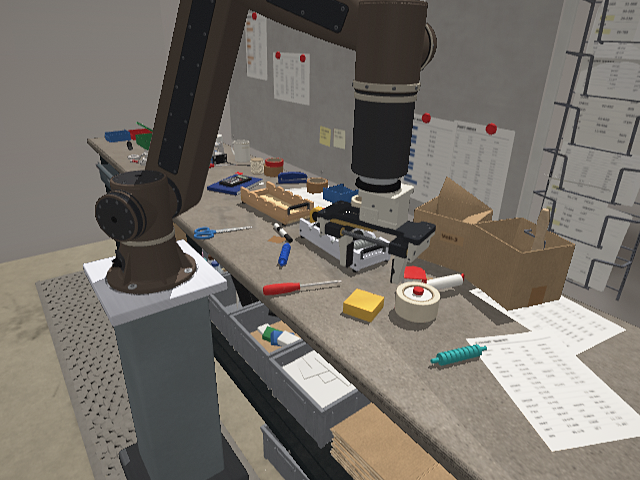

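The top view shows the cradle at about (190,219) and the wash rack at about (328,214), with a white cupboard overhanging behind them. I'll enlarge both racks to see the handles.

Run:
```python
import cv2,numpy as np
a=cv2.imread("pics/top0.png")[180:255,125:395];b=cv2.imread("pics/scene0.png")[165:285,230:450]
a=cv2.resize(a,(800,222),interpolation=2);b=cv2.resize(b,(660,360),interpolation=2)
c=np.zeros((582,800,3),np.uint8);c[:222]=a;c[222:,:660]=b;cv2.imwrite("pics/crop0.png",c)
```

```text
(no output)
```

View pics/crop0.png

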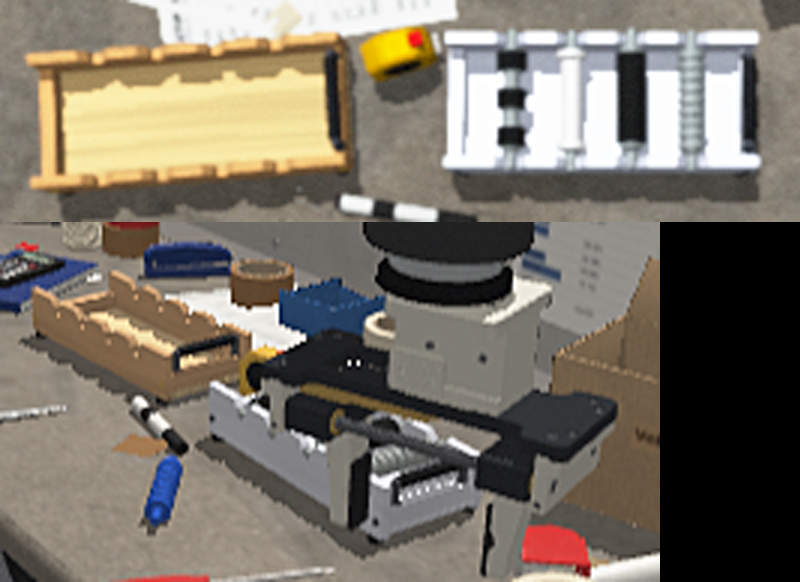

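Both handles are at the right (−y) ends. Counted from the handle, the wash rack holds grooved, rubber, spool, ringed. Next I'll measure the racks and rollers from the top view.

```bash
cat > h.py <<'E'
import numpy as np,cv2
from scipy.spatial.transform import Rotation as R
from plant import ctrl
np.set_printoptions(precision=4,suppress=True)
def T(o):
    M=np.eye(4);M[:3,:3]=R.from_euler('xyz',o["orientation"],degrees=True).as_matrix();M[:3,3]=o["tool_pos"];return M
def cast(px,z,name,o=None):
    c=ctrl.camera_params(name);M=c["cam_to_world"] if o is None else T(o)@c["mount"]
    px=np.atleast_2d(np.asarray(px,float))
    d=np.c_[(px[:,0]-c["cx"])/c["fx"],-(px[:,1]-c["cy"])/c["fy"],-np.ones(len(px))]@M[:3,:3].T
    return M[:3,3]+d*((z-M[2,3])/d[:,2])[:,None]
E
python3 - <<'E'
from h import *
s=270/800
def f(p):return np.array(p)*s+[125,180]
for n,c in(("ship",[(28,58),(346,38),(350,165),(32,187)]),("wash",[(445,35),(758,35),(760,165),(445,168)])):
    q=cast(f(c),.064,"top");print(n,q[:,:2].tolist(),q.mean(0),"len",np.linalg.norm(q-np.roll(q,-1,0),axis=1))
    e=(q[0]+q[3]-q[1]-q[2])/2;print("yaw of y axis",np.degrees(np.arctan2(-e[0],e[1])))
print("rollers",cast(f([(511,98),(571,98),(631,98),(692,98)]),.05,"top"))
print("handles",cast(f([(333,101),(749,104)]),.067,"top"))
print(R.from_euler('xyz',[180,0,-161.34],degrees=True).as_matrix())
E
```

```text
ship [[0.5881044577703515, 0.3662639070910068], [0.5998215678796206, 0.058402356293208724], [0.4763247095498959, 0.054994998641146625], [0.46261289888763135, 0.3596912391114884]] [0.5317 0.2098 0.064 ] len [0.3081 0.1235 0.305  0.1257]
yaw of y axis 2.3771369643858047
wash [[0.6002964235581184, -0.03721199220229435], [0.5925171981837694, -0.33824880051273787], [0.46673536924144216, -0.33564461344743923], [0.47121431683375004, -0.03576575758983602]] [ 0.5327 -0.1867  0.064 ] len [0.3011 0.1258 0.2999 0.1291]
yaw of y axis -1.1686235206536495
rollers [[ 0.5396 -0.0989  0.05  ]
 [ 0.5381 -0.157   0.05  ]
 [ 0.5367 -0.215   0.05  ]
 [ 0.5352 -0.2739  0.05  ]]
handles [[ 0.5381  0.0705  0.067 ]
 [ 0.5252 -0.327   0.067 ]]
[[-0.9474 -0.32   -0.    ]
 [-0.32    0.9474  0.    ]
 [ 0.      0.     -1.    ]]
```

View pics/wrist0.png

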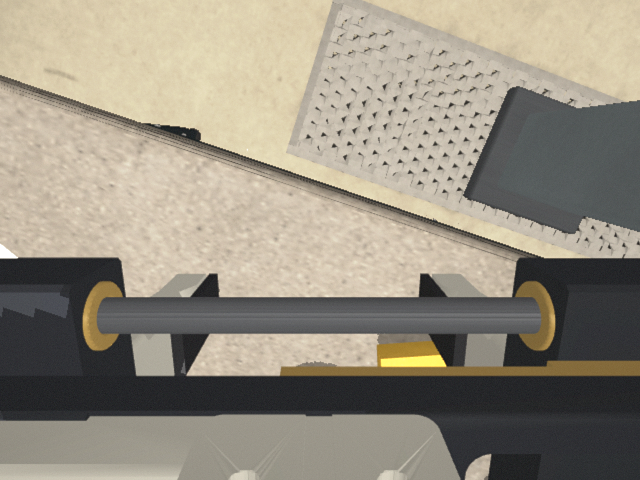

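apply_moves(deltas=[{"fingers": 87, "delta_pos": [-47, 32, -10], "angular": [0, 0, 2]}, {"fingers": 87, "delta_pos": [-90, 61, -25], "angular": [0, 0, 4]}, {"fingers": 87, "delta_pos": [-133, 90, -25], "angular": [0, 0, 6]}, {"fingers": 87, "delta_pos": [-176, 119, -25], "angular": [0, 0, 8]}, {"fingers": 87, "delta_pos": [-219, 148, -25], "angular": [0, 0, 10]}, {"fingers": 87, "delta_pos": [-262, 177, -25], "angular": [0, 0, 12]}, {"fingers": 87, "delta_pos": [-305, 206, -25], "angular": [0, 0, 14]}, {"fingers": 87, "delta_pos": [-348, 235, -25], "angular": [0, 0, 16]}, {"fingers": 87, "delta_pos": [-391, 264, -25], "angular": [0, 0, 18]}, {"fingers": 87, "delta_pos": [-434, 293, -25], "angular": [0, 0, 19.8]}])

```text
clock: 1.15
tool_pos: [0.5183, -0.2419, 0.2517]
orientation: [180.0, 0.0, 178.8]
force: [0.1, -1.5, 0.4]
opening: 0.0876
gripper_force: 0.0
```

apply_moves(deltas=[{"fingers": 87, "delta_pos": [-20, 27, 0], "angular": [0, 0, 0]}, {"fingers": 87, "delta_pos": [-40, 55, 0], "angular": [0, 0, 0]}, {"fingers": 87, "delta_pos": [-40, 55, 0], "angular": [0, 0, 0]}, {"fingers": 87, "delta_pos": [-40, 55, 0], "angular": [0, 0, 0]}])

```text
clock: 1.55
tool_pos: [0.5587, -0.1889, 0.251]
orientation: [180.0, -0.1, 179.0]
force: [0.6, -0.2, 0.2]
opening: 0.0871
gripper_force: 0.0
```

Run:
```python
from h import *
o=ctrl.get_obs();print(o["tool_pos"],o["orientation"])
np.save("o1.npy",o,allow_pickle=True)
cv2.imwrite("pics/w1.png",ctrl.snapshot("wrist")[:,:,::-1])
```

```text
[ 0.5587 -0.1889  0.251 ] [179.9964  -0.0588 178.9583]
```

View pics/w1.png

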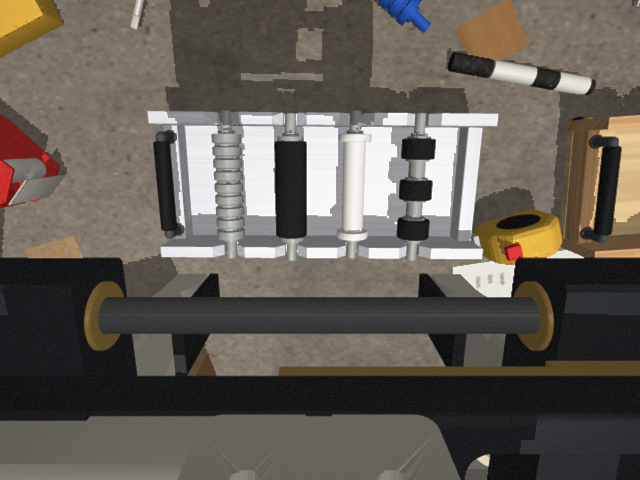

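Run:
```python
from h import *
o=np.load("o1.npy",allow_pickle=True).item()
R_={"grooved":[(225,111),(232,258)],"rubber":[(291,111),(291,260)],"spool":[(356.5,110),(350,259)],"ringed":[(421.5,111),(411,259)]}
for n,p in R_.items():
    q=cast(p,.05,"wrist",o);d=q[0]-q[1];print(n,q.mean(0),"len",np.linalg.norm(d),"ang",np.degrees(np.arctan2(-d[1],-d[0])))
q=cast([(148,118),(498,119),(492,248),(161,252)],.064,"wrist",o);print(q,q.mean(0))
print("bodies",cast([(229,185),(291,189),(352.5,187),(416,189)],.05,"wrist",o))
```

```text
grooved [ 0.5345 -0.2713  0.05  ] len 0.13667511931052428 ang -1.5616158900092263
rubber [ 0.5365 -0.2132  0.05  ] len 0.13873108888593919 ang -2.0311329502650564
spool [ 0.5367 -0.1553  0.05  ] len 0.1385650913991304 ang -2.280024680730316
ringed [ 0.5381 -0.0966  0.05  ] len 0.13768915766956813 ang -1.5634484770771742
[[ 0.4717 -0.3328  0.064 ]
 [ 0.478  -0.0322  0.064 ]
 [ 0.5932 -0.0268  0.064 ]
 [ 0.5915 -0.3357  0.064 ]] [ 0.5336 -0.1819  0.064 ]
bodies [[ 0.5318 -0.2708  0.05  ]
 [ 0.5365 -0.2132  0.05  ]
 [ 0.5357 -0.1558  0.05  ]
 [ 0.5386 -0.0965  0.05  ]]
```

apply_moves(deltas=[{"fingers": 87, "delta_pos": [0, 45, 0], "angular": [0, 0, 0]}, {"fingers": 87, "delta_pos": [0, 90, 0], "angular": [0, 0, 0]}, {"fingers": 87, "delta_pos": [0, 135, 0], "angular": [0, 0, 0]}, {"fingers": 87, "delta_pos": [0, 180, 0], "angular": [0, 0, 0]}, {"fingers": 87, "delta_pos": [0, 225, 0], "angular": [0, 0, 0]}, {"fingers": 87, "delta_pos": [0, 270, 0], "angular": [0, 0, 0]}, {"fingers": 87, "delta_pos": [0, 315, 0], "angular": [0, 0, 0]}, {"fingers": 87, "delta_pos": [0, 360, 0], "angular": [0, 0, 0]}, {"fingers": 87, "delta_pos": [0, 400, 0], "angular": [0, 0, 0]}, {"fingers": 87, "delta_pos": [0, 400, 0], "angular": [0, 0, 0]}])

```text
clock: 2.6
tool_pos: [0.5666, 0.2131, 0.2511]
orientation: [180.0, -0.0, 179.0]
force: [-0.7, -0.6, 0.3]
opening: 0.0869
gripper_force: 0.0
```

Run:
```python
from h import *
o=ctrl.get_obs();print(o["tool_pos"],o["orientation"],o["qvel"])
np.save("o2.npy",o,allow_pickle=True)
cv2.imwrite("pics/w2.png",ctrl.snapshot("wrist")[:,:,::-1])
```

```text
[0.5666 0.2131 0.2511] [179.9894  -0.0048 178.9825] [-2.9541 -1.1732 -1.8849  0.2629 -0.5575  2.9711]
```

View pics/w2.png

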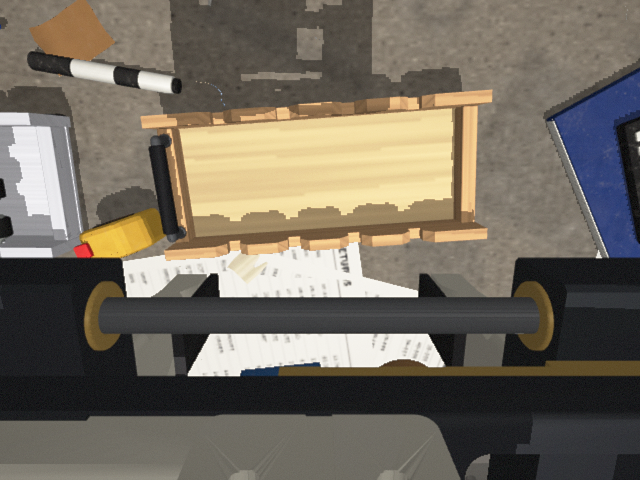

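The wooden cradle is in view, with its handle at left (about (163,188)), plate tops near rows 105 and 245, and notches visible along both. I'll enlarge the two plates.

Run:
```python
import cv2,numpy as np
a=cv2.imread("pics/w2.png")
u=[cv2.resize(a[r:r+48,s:s+200],(800,192),interpolation=2) for r,s in((85,140),(85,300),(220,300))]
v=cv2.resize(a[220:268,140:340],(800,192),interpolation=2)
cv2.imwrite("pics/w2c.png",np.vstack([u[0],u[1],v][:3]));cv2.imwrite("pics/w2d.png",u[2])
```

```text
(no output)
```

View pics/w2c.png

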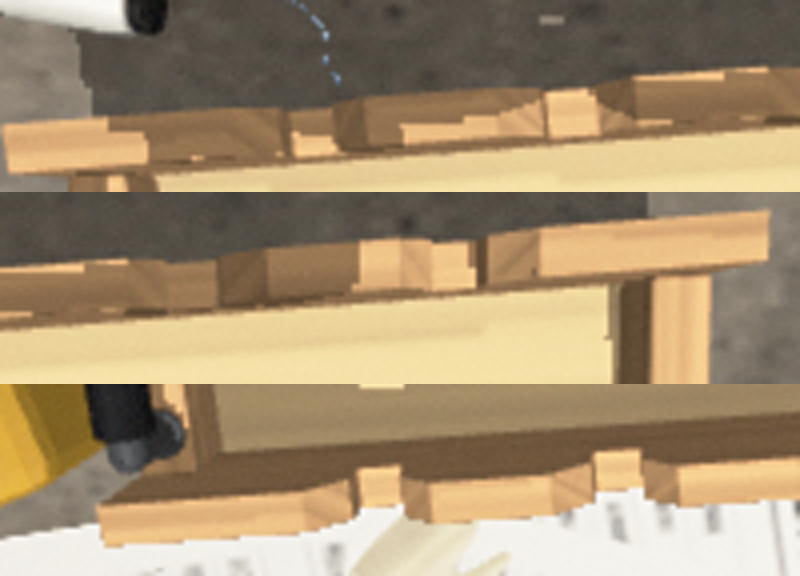

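View pics/w2d.png

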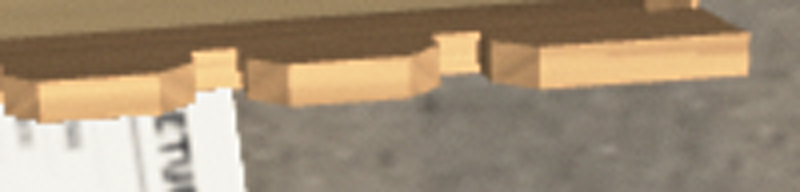

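Run:
```python
from h import *
o=np.load("o2.npy",allow_pickle=True).item()
N=cast([(218.75,120.75),(283,113.25),(347.75,109),(413.25,103)],.045,"wrist",o)[:,:2]
F=cast([(235,245.75),(294.5,241.5),(353.75,237.25),(415,233.5)],.045,"wrist",o)[:,:2]
print(N,F,np.linalg.norm(N-F,axis=1))
# rigid fit
ys=np.array([-87,-29,29,87])/1e3
A=np.r_[np.c_[-.06*np.ones(4),ys],np.c_[.06*np.ones(4),ys]];B=np.r_[N,F]
a=A-A.mean(0);b=B-B.mean(0);U,S,V=np.linalg.svd(a.T@b);Q=(U@V).T
print("center",B.mean(0),"yaw",np.degrees(np.arctan2(Q[1,0],Q[0,0])),"res mm",((a@Q.T-b)*1e3).round(1).tolist())
print("slots",(np.c_[np.zeros(4),ys]@Q.T+B.mean(0)))
```

```text
[[0.4822 0.125 ]
 [0.4768 0.1836]
 [0.4741 0.242 ]
 [0.47   0.3008]] [[0.5999 0.1315]
 [0.5967 0.19  ]
 [0.5934 0.248 ]
 [0.5907 0.3076]] [0.1179 0.1201 0.1194 0.1208]
center [0.5355 0.2161] yaw 3.267323609917902 res mm [[-1.7, 0.8], [0.5, 0.1], [-0.2, -0.4], [0.6, -1.3], [0.4, 1.2], [0.4, 0.5], [0.3, 0.4], [-0.3, -1.3]]
slots [[0.5404 0.1292]
 [0.5371 0.1871]
 [0.5338 0.245 ]
 [0.5305 0.3029]]
```

The eight slot points fit within 2 mm: cradle centre (0.5355, 0.2161), yaw 3.3°. Roller spacing in the wash rack also fits at 58 mm. I'll start with the grooved roller.

apply_moves(deltas=[{"fingers": 40, "delta_pos": [2, -48, 12], "angular": [0, 0, 0]}, {"fingers": 40, "delta_pos": [5, -97, 25], "angular": [0, 0, 0]}, {"fingers": 40, "delta_pos": [7, -145, 37], "angular": [0, 0, 0]}, {"fingers": 40, "delta_pos": [10, -194, 50], "angular": [0, 0, 0.3]}, {"fingers": 40, "delta_pos": [12, -242, 62], "angular": [0, 0, 0.6]}, {"fingers": 35, "delta_pos": [14, -291, 75], "angular": [0, 0, 0.6]}, {"fingers": 35, "delta_pos": [17, -339, 87], "angular": [0, 0, 0.6]}, {"fingers": 35, "delta_pos": [19, -388, 100], "angular": [0, 0, 0.6]}, {"fingers": 35, "delta_pos": [21, -436, 110], "angular": [0, 0, 0.6]}, {"fingers": 35, "delta_pos": [23.5, -485, 120], "angular": [0, 0, 0.6]}])

```text
clock: 3.65
tool_pos: [0.5317, -0.2769, 0.1317]
orientation: [-180.0, 0.0, 178.2]
force: [1.2, 0.6, 0.5]
opening: 0.035
gripper_force: 0.0
```

```bash
cat > d.py <<'E'
# python3 d.py x y z yaw : shift in tool axes from the measured pose
import sys
from h import *
o=ctrl.get_obs();M=T(o);t=np.array(list(map(float,sys.argv[1:4])))
y=(float(sys.argv[4])-o["orientation"][2]+180)%360-180
print("pose",o["tool_pos"],o["orientation"],"open",o["opening"],"delta mm",(M[:3,:3].T@(t-M[:3,3])*1e3).round(1),"turn z",round(-y,2))
E
python3 d.py .5345 -.2713 .031 178.4
```

```text
pose [ 0.5317 -0.2769  0.1317] [-179.993     0.0168  178.1591] open 0.03503594523245178 delta mm [ -2.6   5.7 100.7] turn z -0.24
```

apply_moves(deltas=[{"fingers": 35, "delta_pos": [0, 0, 20], "angular": [0, 0, 0]}, {"fingers": 35, "delta_pos": [0, 0, 30], "angular": [0, 0, 0]}, {"fingers": 35, "delta_pos": [0, 0, 30], "angular": [0, 0, 0]}, {"fingers": 35, "delta_pos": [0, 0, 30], "angular": [0, 0, 0]}])

```text
clock: 4.05
tool_pos: [0.5334, -0.2732, 0.1024]
orientation: [-180.0, 0.0, 178.3]
force: [-0.0, -0.1, 0.1]
opening: 0.035
gripper_force: 0.0
```

```bash
python3 d.py .5345 -.2713 .031 178.4
```

```text
pose [ 0.5334 -0.2732  0.1024] [-179.9833    0.0121  178.3051] open 0.0350259265861566 delta mm [-1.   2.  71.4] turn z -0.09
```

apply_moves(deltas=[{"fingers": 35, "delta_pos": [-1, 2, 10], "angular": [0, 0, 0]}, {"fingers": 35, "delta_pos": [-1, 2, 30], "angular": [0, 0, 0]}, {"fingers": 35, "delta_pos": [-1, 2, 45], "angular": [0, 0, 0]}, {"fingers": 35, "delta_pos": [-1, 2, 58], "angular": [0, 0, 0]}, {"fingers": 35, "delta_pos": [-1, 2, 68], "angular": [0, 0, 0]}, {"fingers": 35, "delta_pos": [-1, 2, 71.5], "angular": [0, 0, 0]}, {"fingers": 35, "delta_pos": [-1, 2, 71.5], "angular": [0, 0, 0]}])

```text
clock: 4.75
tool_pos: [0.5345, -0.2713, 0.0299]
orientation: [180.0, -0.0, 178.3]
force: [1.1, 0.2, 0.6]
opening: 0.0348
gripper_force: 0.0
```

apply_moves(deltas=[{"fingers": 20, "delta_pos": [0, 0, 0], "angular": [0, 0, 0]}, {"fingers": 15, "delta_pos": [0, 0, 0], "angular": [0, 0, 0]}, {"fingers": 15, "delta_pos": [0, 0, 0], "angular": [0, 0, 0]}, {"fingers": 15, "delta_pos": [0, 0, 0], "angular": [0, 0, 0]}, {"fingers": 15, "delta_pos": [0, 0, 0], "angular": [0, 0, 0]}])

```text
clock: 5.25
tool_pos: [0.535, -0.2716, 0.0309]
orientation: [-180.0, 0.1, 178.3]
force: [-0.6, 0.2, 3.7]
opening: 0.0252
gripper_force: 30.0
```

```bash
python3 d.py .5345 -.2713 .031 178.4
```

```text
pose [ 0.535  -0.2716  0.0309] [-179.9817    0.0668  178.2769] open 0.025235525876984362 delta mm [ 0.5  0.3 -0.1] turn z -0.12
```

apply_moves(deltas=[{"fingers": 15, "delta_pos": [0, 0, -15], "angular": [0, 0, 0]}, {"fingers": 15, "delta_pos": [0, 0, -45], "angular": [0, 0, 0]}, {"fingers": 15, "delta_pos": [0, 0, -85], "angular": [0, 0, 0]}, {"fingers": 15, "delta_pos": [0, 25, -110], "angular": [0, 0, 0]}, {"fingers": 15, "delta_pos": [1, 70, -115], "angular": [0, 0, -1]}, {"fingers": 15, "delta_pos": [2, 115, -115], "angular": [0, 0, -2]}, {"fingers": 15, "delta_pos": [3, 160, -115], "angular": [0, 0, -3]}, {"fingers": 15, "delta_pos": [3, 205, -115], "angular": [0, 0, -4]}, {"fingers": 15, "delta_pos": [4, 250, -115], "angular": [0, 0, -5]}, {"fingers": 15, "delta_pos": [5, 295, -115], "angular": [0, 0, -5]}])

```text
clock: 6.25
tool_pos: [0.5374, 0.0252, 0.1448]
orientation: [180.0, -0.1, -176.7]
force: [0.9, -0.3, -2.8]
opening: 0.0251
gripper_force: 30.0
```

```bash
python3 d.py .5404 .1292 .033 -176.73
```

```text
pose [0.5374 0.0252 0.1448] [ 179.9961   -0.0622 -176.7171] open 0.02508175386453402 delta mm [ -9.  103.6 111.8] turn z 0.01
```

apply_moves(deltas=[{"fingers": 15, "delta_pos": [-4, 45, 0], "angular": [0, 0, 0]}, {"fingers": 15, "delta_pos": [-8, 85, 10], "angular": [0, 0, 0]}, {"fingers": 15, "delta_pos": [-9, 104, 30], "angular": [0, 0, 0]}, {"fingers": 15, "delta_pos": [-9, 104, 50], "angular": [0, 0, 0]}, {"fingers": 15, "delta_pos": [-9, 104, 60], "angular": [0, 0, 0]}, {"fingers": 15, "delta_pos": [-9, 104, 60], "angular": [0, 0, 0]}])

```text
clock: 6.85
tool_pos: [0.5401, 0.127, 0.0834]
orientation: [-179.9, -0.2, -176.8]
force: [-0.2, 0.5, -2.9]
opening: 0.0253
gripper_force: 30.0
```

```bash
python3 d.py .5404 .1292 .033 -176.73
```

```text
pose [0.5401 0.127  0.0834] [-179.9021   -0.2114 -176.7543] open 0.025276406577821993 delta mm [-0.6  2.2 50.4] turn z -0.02
```

apply_moves(deltas=[{"fingers": 15, "delta_pos": [0, 2, 10], "angular": [0, 0, 0]}, {"fingers": 15, "delta_pos": [0, 2, 25], "angular": [0, 0, 0]}, {"fingers": 15, "delta_pos": [0, 2, 36], "angular": [0, 0, 0]}, {"fingers": 15, "delta_pos": [0, 2, 44], "angular": [0, 0, 0]}, {"fingers": 15, "delta_pos": [0, 2, 50], "angular": [0, 0, 0]}, {"fingers": 15, "delta_pos": [0, 2, 50], "angular": [0, 0, 0]}])

```text
clock: 7.45
tool_pos: [0.5412, 0.1292, 0.0347]
orientation: [-179.9, -0.1, -176.8]
force: [1.1, -4.2, -3.1]
opening: 0.0248
gripper_force: 30.0
```

```bash
python3 d.py .5404 .1292 .031 -176.73
```

```text
pose [0.5412 0.1292 0.0347] [-179.9473   -0.0561 -176.7626] open 0.024776231894780086 delta mm [0.8 0.  3.7] turn z -0.03
```

apply_moves(deltas=[{"fingers": 15, "delta_pos": [0, 0, 3], "angular": [0, 0, 0]}, {"fingers": 15, "delta_pos": [0, 0, 3], "angular": [0, 0, 0]}, {"fingers": 36, "delta_pos": [0, 0, 3], "angular": [0, 0, 0]}, {"fingers": 36, "delta_pos": [0, 0, 3], "angular": [0, 0, 0]}, {"fingers": 36, "delta_pos": [0, 0, 3], "angular": [0, 0, 0]}, {"fingers": 36, "delta_pos": [0, 0, -10], "angular": [0, 0, 0]}, {"fingers": 36, "delta_pos": [0, 0, -40], "angular": [0, 0, 0]}, {"fingers": 40, "delta_pos": [0, 0, -80], "angular": [0, 0, 0]}, {"fingers": 40, "delta_pos": [0, 0, -115], "angular": [0, 0, 0]}])

```text
clock: 8.35
tool_pos: [0.5416, 0.1301, 0.1531]
orientation: [180.0, 0.1, -176.7]
force: [0.8, 0.3, 0.3]
opening: 0.0398
gripper_force: 0.0
```

```bash
python3 d.py .5365 -.2132 .10 178.4
```

```text
pose [0.5416 0.1301 0.1531] [ 179.9757    0.0789 -176.7039] open 0.03977347414275964 delta mm [  24.9 -342.5   52.9] turn z 4.9
```

apply_moves(deltas=[{"fingers": 38, "delta_pos": [3, -43, 0], "angular": [0, 0, 1]}, {"fingers": 38, "delta_pos": [6, -86, 0], "angular": [0, 0, 2]}, {"fingers": 38, "delta_pos": [9, -129, 0], "angular": [0, 0, 3]}, {"fingers": 38, "delta_pos": [12, -172, 0], "angular": [0, 0, 4]}, {"fingers": 38, "delta_pos": [16, -215, 0], "angular": [0, 0, 4.9]}, {"fingers": 38, "delta_pos": [19, -258, 0], "angular": [0, 0, 4.9]}, {"fingers": 38, "delta_pos": [22, -301, 10], "angular": [0, 0, 4.9]}, {"fingers": 38, "delta_pos": [25, -342, 30], "angular": [0, 0, 4.9]}, {"fingers": 38, "delta_pos": [25, -342, 53], "angular": [0, 0, 4.9]}, {"fingers": 38, "delta_pos": [25, -342, 53], "angular": [0, 0, 4.9]}])

```text
clock: 9.35
tool_pos: [0.5338, -0.2138, 0.0953]
orientation: [180.0, -0.2, 178.2]
force: [-0.2, 0.1, -0.2]
opening: 0.0376
gripper_force: 0.0
```

```bash
python3 d.py .5365 -.2132 .031 178.4
```

```text
pose [ 0.5338 -0.2138  0.0953] [179.9555  -0.2415 178.1986] open 0.03762776725901195 delta mm [-3.   0.6 64.3] turn z -0.2
```

apply_moves(deltas=[{"fingers": 38, "delta_pos": [-2, 1, 15], "angular": [0, 0, 0]}, {"fingers": 38, "delta_pos": [-2, 1, 35], "angular": [0, 0, 0]}, {"fingers": 38, "delta_pos": [-2, 1, 52], "angular": [0, 0, 0]}, {"fingers": 38, "delta_pos": [-2, 1, 61], "angular": [0, 0, 0]}, {"fingers": 38, "delta_pos": [-2, 1, 65], "angular": [0, 0, 0]}, {"fingers": 38, "delta_pos": [-2, 1, 65], "angular": [0, 0, 0]}, {"fingers": 20, "delta_pos": [-2, 1, 65], "angular": [0, 0, 0]}, {"fingers": 18, "delta_pos": [-2, 1, 65], "angular": [0, 0, 0]}, {"fingers": 18, "delta_pos": [-2, 1, 65], "angular": [0, 0, 0]}, {"fingers": 18, "delta_pos": [-2, 1, 65], "angular": [0, 0, 0]}])

```text
clock: 10.35
tool_pos: [0.5387, -0.2132, 0.0334]
orientation: [-179.9, 0.1, 178.4]
force: [-0.5, -6.2, 0.9]
opening: 0.0293
gripper_force: 30.0
```

```bash
python3 d.py .5371 .1871 .10 -176.73
```

```text
pose [ 0.5387 -0.2132  0.0334] [-179.9208    0.099   178.3812] open 0.029257152787199397 delta mm [ 12.8 400.  -67.1] turn z -4.89
```

apply_moves(deltas=[{"fingers": 18, "delta_pos": [0, 0, -15], "angular": [0, 0, 0]}, {"fingers": 18, "delta_pos": [0, 0, -45], "angular": [0, 0, 0]}, {"fingers": 18, "delta_pos": [0, 0, -85], "angular": [0, 0, 0]}, {"fingers": 18, "delta_pos": [1, 25, -110], "angular": [0, 0, 0]}, {"fingers": 18, "delta_pos": [2, 70, -115], "angular": [0, 0, -1]}, {"fingers": 18, "delta_pos": [4, 115, -115], "angular": [0, 0, -2]}, {"fingers": 18, "delta_pos": [5, 160, -115], "angular": [0, 0, -3]}, {"fingers": 18, "delta_pos": [7, 205, -115], "angular": [0, 0, -4]}, {"fingers": 18, "delta_pos": [8, 250, -115], "angular": [0, 0, -4.9]}, {"fingers": 18, "delta_pos": [10, 295, -115], "angular": [0, 0, -4.9]}])

```text
clock: 11.35
tool_pos: [0.536, 0.085, 0.148]
orientation: [180.0, 0.1, -176.7]
force: [0.4, 0.4, -1.4]
opening: 0.0293
gripper_force: 30.0
```

```bash
python3 d.py .5371 .1871 .033 -176.73
```

```text
pose [0.536 0.085 0.148] [ 179.9655    0.0517 -176.7083] open 0.029292114941040483 delta mm [ -6.8 101.8 115. ] turn z 0.02
```

apply_moves(deltas=[{"fingers": 18, "delta_pos": [-4, 45, 0], "angular": [0, 0, 0]}, {"fingers": 18, "delta_pos": [-7, 85, 10], "angular": [0, 0, 0]}, {"fingers": 18, "delta_pos": [-7, 102, 30], "angular": [0, 0, 0]}, {"fingers": 18, "delta_pos": [-7, 102, 50], "angular": [0, 0, 0]}, {"fingers": 18, "delta_pos": [-7, 102, 60], "angular": [0, 0, 0]}, {"fingers": 18, "delta_pos": [-7, 102, 60], "angular": [0, 0, 0]}])

```text
clock: 11.95
tool_pos: [0.5366, 0.1846, 0.0861]
orientation: [-179.9, -0.1, -176.8]
force: [0.9, 0.4, -0.9]
opening: 0.0294
gripper_force: 30.0
```

```bash
python3 d.py .5371 .1871 .033 -176.73
```

```text
pose [0.5366 0.1846 0.0861] [-179.9193   -0.1364 -176.751 ] open 0.02938591645618917 delta mm [-0.8  2.5 53.1] turn z -0.02
```

apply_moves(deltas=[{"fingers": 18, "delta_pos": [-1, 2.5, 10], "angular": [0, 0, 0]}, {"fingers": 18, "delta_pos": [-1, 2.5, 25], "angular": [0, 0, 0]}, {"fingers": 18, "delta_pos": [-1, 2.5, 38], "angular": [0, 0, 0]}, {"fingers": 18, "delta_pos": [-1, 2.5, 47], "angular": [0, 0, 0]}, {"fingers": 18, "delta_pos": [-1, 2.5, 53], "angular": [0, 0, 0]}, {"fingers": 18, "delta_pos": [-1, 2.5, 53], "angular": [0, 0, 0]}])

```text
clock: 12.55
tool_pos: [0.5383, 0.1872, 0.0338]
orientation: [-179.9, -0.0, -176.8]
force: [2.3, -4.3, -3.5]
opening: 0.0291
gripper_force: 30.0
```

apply_moves(deltas=[{"fingers": 18, "delta_pos": [0, 0, 1], "angular": [0, 0, 0]}, {"fingers": 37, "delta_pos": [0, 0, 1], "angular": [0, 0, 0]}, {"fingers": 37, "delta_pos": [0, 0, 1], "angular": [0, 0, 0]}, {"fingers": 37, "delta_pos": [0, 0, 1], "angular": [0, 0, 0]}, {"fingers": 37, "delta_pos": [0, 0, 0], "angular": [0, 0, 0]}, {"fingers": 37, "delta_pos": [0, 0, -15], "angular": [0, 0, 0]}, {"fingers": 37, "delta_pos": [0, 0, -45], "angular": [0, 0, 0]}, {"fingers": 37, "delta_pos": [0, 0, -85], "angular": [0, 0, 0]}, {"fingers": 37, "delta_pos": [0, 0, -115], "angular": [0, 0, 0]}])

```text
clock: 13.45
tool_pos: [0.5388, 0.1883, 0.1516]
orientation: [180.0, 0.1, -176.7]
force: [1.5, -0.3, 0.3]
opening: 0.0371
gripper_force: 0.0
```

```bash
python3 d.py .5367 -.1553 .10 178.4
```

```text
pose [0.5388 0.1883 0.1516] [ 179.959     0.0893 -176.7054] open 0.03712646046194069 delta mm [  21.9 -343.    51.4] turn z 4.89
```

apply_moves(deltas=[{"fingers": 34, "delta_pos": [3, -43, 0], "angular": [0, 0, 1]}, {"fingers": 34, "delta_pos": [6, -86, 0], "angular": [0, 0, 2]}, {"fingers": 34, "delta_pos": [9, -129, 0], "angular": [0, 0, 3]}, {"fingers": 34, "delta_pos": [11, -172, 0], "angular": [0, 0, 4]}, {"fingers": 34, "delta_pos": [14, -215, 0], "angular": [0, 0, 4.9]}, {"fingers": 34, "delta_pos": [17, -258, 0], "angular": [0, 0, 4.9]}, {"fingers": 34, "delta_pos": [20, -301, 10], "angular": [0, 0, 4.9]}, {"fingers": 34, "delta_pos": [22, -343, 30], "angular": [0, 0, 4.9]}, {"fingers": 34, "delta_pos": [22, -343, 51], "angular": [0, 0, 4.9]}, {"fingers": 34, "delta_pos": [22, -343, 51], "angular": [0, 0, 4.9]}])

```text
clock: 14.45
tool_pos: [0.5338, -0.1568, 0.0958]
orientation: [180.0, -0.3, 178.2]
force: [-0.9, 0.7, 1.3]
opening: 0.0338
gripper_force: 0.0
```

```bash
python3 d.py .5365 -.1553 .031 178.4
```

```text
pose [ 0.5338 -0.1568  0.0958] [179.9823  -0.2623 178.1931] open 0.033761511402149544 delta mm [-2.9  1.6 64.8] turn z -0.21
```

apply_moves(deltas=[{"fingers": 34, "delta_pos": [-1, 1.5, 15], "angular": [0, 0, 0]}, {"fingers": 34, "delta_pos": [-1, 1.5, 35], "angular": [0, 0, 0]}, {"fingers": 34, "delta_pos": [-1, 1.5, 52], "angular": [0, 0, 0]}, {"fingers": 34, "delta_pos": [-1, 1.5, 62], "angular": [0, 0, 0]}, {"fingers": 34, "delta_pos": [-1, 1.5, 67], "angular": [0, 0, 0]}, {"fingers": 34, "delta_pos": [-1, 1.5, 67], "angular": [0, 0, 0]}, {"fingers": 15, "delta_pos": [-1, 1.5, 67], "angular": [0, 0, 0]}, {"fingers": 10, "delta_pos": [-1, 1.5, 67], "angular": [0, 0, 0]}, {"fingers": 10, "delta_pos": [-1, 1.5, 67], "angular": [0, 0, 0]}, {"fingers": 10, "delta_pos": [-1, 1.5, 67], "angular": [0, 0, 0]}])

```text
clock: 15.45
tool_pos: [0.5376, -0.1552, 0.0321]
orientation: [-179.9, 0.1, 178.4]
force: [0.5, -5.6, 1.4]
opening: 0.0195
gripper_force: 30.0
```

```bash
python3 d.py .5338 .245 .10 -176.73
```

```text
pose [ 0.5376 -0.1552  0.0321] [-179.9439    0.0756  178.3853] open 0.019503162280995624 delta mm [ 14.9 399.9 -68.3] turn z -4.88
```

apply_moves(deltas=[{"fingers": 10, "delta_pos": [0, 0, -15], "angular": [0, 0, 0]}, {"fingers": 10, "delta_pos": [0, 0, -45], "angular": [0, 0, 0]}, {"fingers": 10, "delta_pos": [0, 0, -85], "angular": [0, 0, 0]}, {"fingers": 10, "delta_pos": [1, 25, -110], "angular": [0, 0, 0]}, {"fingers": 10, "delta_pos": [3, 70, -115], "angular": [0, 0, -1]}, {"fingers": 10, "delta_pos": [5, 115, -115], "angular": [0, 0, -2]}, {"fingers": 10, "delta_pos": [6, 160, -115], "angular": [0, 0, -3]}, {"fingers": 10, "delta_pos": [8, 205, -115], "angular": [0, 0, -4]}, {"fingers": 10, "delta_pos": [10, 250, -115], "angular": [0, 0, -4.9]}, {"fingers": 10, "delta_pos": [11, 295, -115], "angular": [0, 0, -4.9]}])

```text
clock: 16.45
tool_pos: [0.5339, 0.1427, 0.1468]
orientation: [180.0, 0.0, -176.7]
force: [1.2, 0.0, -1.2]
opening: 0.0192
gripper_force: 30.0
```

```bash
python3 d.py .5338 .245 .033 -176.73
```

```text
pose [0.5339 0.1427 0.1468] [ 179.9671    0.0342 -176.7062] open 0.019237703701381476 delta mm [ -5.7 102.1 113.9] turn z 0.02
```

apply_moves(deltas=[{"fingers": 10, "delta_pos": [-3, 45, 0], "angular": [0, 0, 0]}, {"fingers": 10, "delta_pos": [-6, 85, 10], "angular": [0, 0, 0]}, {"fingers": 10, "delta_pos": [-6, 103, 30], "angular": [0, 0, 0]}, {"fingers": 10, "delta_pos": [-6, 103, 50], "angular": [0, 0, 0]}, {"fingers": 10, "delta_pos": [-6, 103, 60], "angular": [0, 0, 0]}, {"fingers": 10, "delta_pos": [-6, 103, 60], "angular": [0, 0, 0]}])

```text
clock: 17.05
tool_pos: [0.5336, 0.2432, 0.0849]
orientation: [-179.9, -0.1, -176.7]
force: [0.3, 0.1, -1.0]
opening: 0.0194
gripper_force: 30.0
```

```bash
python3 d.py .5338 .245 .033 -176.73
```

```text
pose [0.5336 0.2432 0.0849] [-179.9      -0.1385 -176.7499] open 0.019363733187094025 delta mm [-0.4  1.9 51.9] turn z -0.02
```

apply_moves(deltas=[{"fingers": 10, "delta_pos": [0, 2, 10], "angular": [0, 0, 0]}, {"fingers": 10, "delta_pos": [0, 2, 25], "angular": [0, 0, 0]}, {"fingers": 10, "delta_pos": [0, 2, 38], "angular": [0, 0, 0]}, {"fingers": 10, "delta_pos": [0, 2, 47], "angular": [0, 0, 0]}, {"fingers": 10, "delta_pos": [0, 2, 52], "angular": [0, 0, 0]}, {"fingers": 10, "delta_pos": [0, 2, 52], "angular": [0, 0, 0]}])

```text
clock: 17.65
tool_pos: [0.534, 0.2451, 0.0334]
orientation: [-179.9, -0.1, -176.8]
force: [1.8, -4.6, -4.6]
opening: 0.0189
gripper_force: 30.0
```

apply_moves(deltas=[{"fingers": 10, "delta_pos": [0, 0, 1], "angular": [0, 0, 0]}, {"fingers": 32, "delta_pos": [0, 0, 1], "angular": [0, 0, 0]}, {"fingers": 32, "delta_pos": [0, 0, 1], "angular": [0, 0, 0]}, {"fingers": 32, "delta_pos": [0, 0, 1], "angular": [0, 0, 0]}, {"fingers": 32, "delta_pos": [0, 0, 0], "angular": [0, 0, 0]}, {"fingers": 32, "delta_pos": [0, 0, -15], "angular": [0, 0, 0]}, {"fingers": 32, "delta_pos": [0, 0, -45], "angular": [0, 0, 0]}, {"fingers": 37, "delta_pos": [0, 0, -85], "angular": [0, 0, 0]}, {"fingers": 37, "delta_pos": [0, 0, -115], "angular": [0, 0, 0]}])

```text
clock: 18.55
tool_pos: [0.5349, 0.2466, 0.1517]
orientation: [179.9, 0.1, -176.7]
force: [1.1, 0.5, -0.0]
opening: 0.0363
gripper_force: 0.0
```

```bash
python3 d.py .5381 -.0966 .10 178.4
```

```text
pose [0.5349 0.2466 0.1517] [ 179.944     0.0967 -176.7032] open 0.036257690486987425 delta mm [  16.6 -342.8   51.4] turn z 4.9
```

apply_moves(deltas=[{"fingers": 38, "delta_pos": [2, -43, 0], "angular": [0, 0, 1]}, {"fingers": 38, "delta_pos": [4, -86, 0], "angular": [0, 0, 2]}, {"fingers": 38, "delta_pos": [6, -129, 0], "angular": [0, 0, 3]}, {"fingers": 38, "delta_pos": [8, -172, 0], "angular": [0, 0, 4]}, {"fingers": 38, "delta_pos": [10, -215, 0], "angular": [0, 0, 4.9]}, {"fingers": 38, "delta_pos": [12, -258, 0], "angular": [0, 0, 4.9]}, {"fingers": 38, "delta_pos": [14, -301, 10], "angular": [0, 0, 4.9]}, {"fingers": 38, "delta_pos": [16, -343, 30], "angular": [0, 0, 4.9]}, {"fingers": 38, "delta_pos": [16, -343, 51], "angular": [0, 0, 4.9]}, {"fingers": 38, "delta_pos": [16, -343, 51], "angular": [0, 0, 4.9]}])

```text
clock: 19.55
tool_pos: [0.5361, -0.0985, 0.096]
orientation: [-180.0, -0.2, 178.2]
force: [0.2, -0.4, -0.9]
opening: 0.0383
gripper_force: 0.0
```

```bash
python3 d.py .5384 -.0966 .031 178.4
```

```text
pose [ 0.5361 -0.0985  0.096 ] [-179.9899   -0.2391  178.1988] open 0.0382650825328399 delta mm [-2.5  2.  65. ] turn z -0.2
```

apply_moves(deltas=[{"fingers": 38, "delta_pos": [-1, 1.5, 15], "angular": [0, 0, 0]}, {"fingers": 38, "delta_pos": [-1, 1.5, 35], "angular": [0, 0, 0]}, {"fingers": 38, "delta_pos": [-1, 1.5, 52], "angular": [0, 0, 0]}, {"fingers": 38, "delta_pos": [-1, 1.5, 62], "angular": [0, 0, 0]}, {"fingers": 38, "delta_pos": [-1, 1.5, 67], "angular": [0, 0, 0]}, {"fingers": 38, "delta_pos": [-1, 1.5, 67], "angular": [0, 0, 0]}, {"fingers": 20, "delta_pos": [-1, 1.5, 67], "angular": [0, 0, 0]}, {"fingers": 18, "delta_pos": [-1, 1.5, 67], "angular": [0, 0, 0]}, {"fingers": 18, "delta_pos": [-1, 1.5, 67], "angular": [0, 0, 0]}, {"fingers": 18, "delta_pos": [-1, 1.5, 67], "angular": [0, 0, 0]}])

```text
clock: 20.55
tool_pos: [0.5396, -0.0971, 0.0323]
orientation: [-179.9, 0.1, 178.4]
force: [1.8, -9.4, -0.6]
opening: 0.0289
gripper_force: 30.0
```

```bash
python3 d.py .5305 .3029 .10 -176.73
```

```text
pose [ 0.5396 -0.0971  0.0323] [-179.9213    0.0657  178.3897] open 0.028948152415909145 delta mm [ 20.2 399.5 -68.3] turn z -4.88
```

apply_moves(deltas=[{"fingers": 18, "delta_pos": [0, 0, -15], "angular": [0, 0, 0]}, {"fingers": 18, "delta_pos": [0, 0, -45], "angular": [0, 0, 0]}, {"fingers": 18, "delta_pos": [0, 0, -85], "angular": [0, 0, 0]}, {"fingers": 18, "delta_pos": [1, 25, -110], "angular": [0, 0, 0]}, {"fingers": 18, "delta_pos": [3, 70, -115], "angular": [0, 0, -1]}, {"fingers": 18, "delta_pos": [6, 115, -115], "angular": [0, 0, -2]}, {"fingers": 18, "delta_pos": [8, 160, -115], "angular": [0, 0, -3]}, {"fingers": 18, "delta_pos": [10, 205, -115], "angular": [0, 0, -4]}, {"fingers": 18, "delta_pos": [12, 250, -115], "angular": [0, 0, -4.9]}, {"fingers": 18, "delta_pos": [15, 295, -115], "angular": [0, 0, -4.9]}])

```text
clock: 21.55
tool_pos: [0.5322, 0.2015, 0.1472]
orientation: [180.0, 0.1, -176.7]
force: [0.1, -0.1, -0.5]
opening: 0.0293
gripper_force: 30.0
```

```bash
python3 d.py .5305 .3029 .033 -176.73
```

```text
pose [0.5322 0.2015 0.1472] [ 179.9532    0.0617 -176.7007] open 0.029264465106861537 delta mm [ -4.  101.3 114.2] turn z 0.03
```

apply_moves(deltas=[{"fingers": 18, "delta_pos": [-2, 45, 0], "angular": [0, 0, 0]}, {"fingers": 18, "delta_pos": [-4, 85, 10], "angular": [0, 0, 0]}, {"fingers": 18, "delta_pos": [-4, 103, 30], "angular": [0, 0, 0]}, {"fingers": 18, "delta_pos": [-4, 103, 50], "angular": [0, 0, 0]}, {"fingers": 18, "delta_pos": [-4, 103, 60], "angular": [0, 0, 0]}, {"fingers": 18, "delta_pos": [-4, 103, 60], "angular": [0, 0, 0]}])

```text
clock: 22.15
tool_pos: [0.5298, 0.3017, 0.0851]
orientation: [-179.9, -0.1, -176.7]
force: [-0.1, 0.1, -1.4]
opening: 0.0293
gripper_force: 30.0
```

```bash
python3 d.py .5305 .3029 .033 -176.73
```

```text
pose [0.5298 0.3017 0.0851] [-179.9032   -0.1165 -176.7475] open 0.029317481350270676 delta mm [-0.9  1.3 52.1] turn z -0.02
```

apply_moves(deltas=[{"fingers": 18, "delta_pos": [0, 1.5, 10], "angular": [0, 0, 0]}, {"fingers": 18, "delta_pos": [0, 1.5, 25], "angular": [0, 0, 0]}, {"fingers": 18, "delta_pos": [0, 1.5, 38], "angular": [0, 0, 0]}, {"fingers": 18, "delta_pos": [0, 1.5, 47], "angular": [0, 0, 0]}, {"fingers": 18, "delta_pos": [0, 1.5, 52], "angular": [0, 0, 0]}, {"fingers": 18, "delta_pos": [0, 1.5, 52], "angular": [0, 0, 0]}])

```text
clock: 22.75
tool_pos: [0.5302, 0.303, 0.0334]
orientation: [-179.9, -0.1, -176.8]
force: [1.6, -4.2, -3.8]
opening: 0.0294
gripper_force: 30.0
```

apply_moves(deltas=[{"fingers": 18, "delta_pos": [0, 0, 1], "angular": [0, 0, 0]}, {"fingers": 38, "delta_pos": [0, 0, 1], "angular": [0, 0, 0]}, {"fingers": 38, "delta_pos": [0, 0, 1], "angular": [0, 0, 0]}, {"fingers": 38, "delta_pos": [0, 0, 1], "angular": [0, 0, 0]}, {"fingers": 38, "delta_pos": [0, 0, -15], "angular": [0, 0, 0]}, {"fingers": 38, "delta_pos": [0, 0, -45], "angular": [0, 0, 0]}, {"fingers": 38, "delta_pos": [0, 0, -90], "angular": [0, 0, 0]}, {"fingers": 50, "delta_pos": [-10, -30, -130], "angular": [0, 0, 0]}, {"fingers": 50, "delta_pos": [-20, -60, -170], "angular": [0, 0, 0]}, {"fingers": 50, "delta_pos": [-30, -90, -205], "angular": [0, 0, 0]}])

```text
clock: 23.75
tool_pos: [0.5659, 0.2157, 0.2419]
orientation: [179.9, 0.1, -176.6]
force: [1.4, 0.2, -0.2]
opening: 0.0494
gripper_force: 0.0
```

apply_moves(deltas=[{"fingers": 50, "delta_pos": [0, 0, -15], "angular": [0, 0, 0]}, {"fingers": 50, "delta_pos": [0, 0, -15], "angular": [0, 0, 0]}, {"fingers": 50, "delta_pos": [0, 0, -15], "angular": [0, 0, 0]}, {"fingers": 50, "delta_pos": [0, 0, -15], "angular": [0, 0, 0]}, {"fingers": 50, "delta_pos": [0, 0, -15], "angular": [0, 0, 0]}])

```text
clock: 24.25
tool_pos: [0.565, 0.2162, 0.253]
orientation: [-179.9, -0.1, -176.7]
force: [-0.8, -0.5, 0.1]
opening: 0.0501
gripper_force: 0.0
```

Run:
```python
from h import *
o=ctrl.get_obs();print(o["tool_pos"],o["orientation"])
np.save("o3.npy",o,allow_pickle=True)
cv2.imwrite("pics/w3.png",ctrl.snapshot("wrist")[:,:,::-1])
```

```text
[0.565  0.2162 0.253 ] [-179.9449   -0.0975 -176.6899]
```

View pics/w3.png

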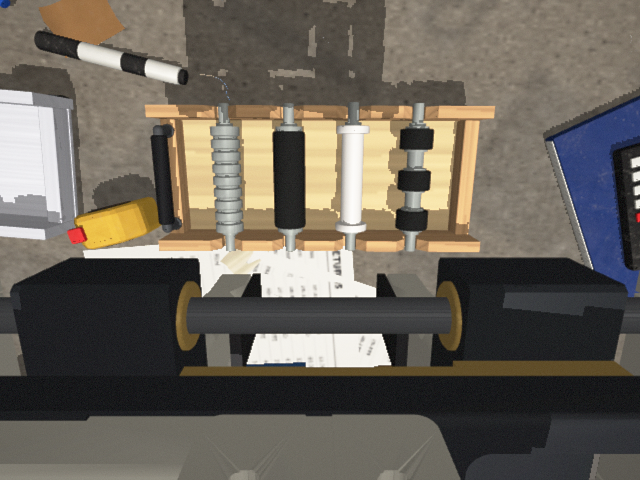

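All four rollers lie in the cradle in order: grooved (227,178), rubber (289,178), spool (351,178), ringed (413,178). Their apparent length at z = 0.05 gives a check on the seated height.

Run:
```python
from h import *
o=np.load("o3.npy",allow_pickle=True).item()
a=np.radians(3.27);Q=np.array([[np.cos(a),-np.sin(a)],[np.sin(a),np.cos(a)]])
for p in([(223.5,103),(231,251)],[(289,102),(291,251)],[(353,101),(349.5,249)],[(419,102),(409.5,251)]):
    q=cast(p,.05,"wrist",o)[:,:2];d=q[1]-q[0]
    print("rack xy",(q.mean(0)-[.5355,.2161])@Q,"len",np.linalg.norm(d),"ang",np.degrees(np.arctan2(d[1],d[0]))-3.27)
```

```text
rack xy [-0.     -0.0859] len 0.13707763573506626 ang -0.3263893825832356
rack xy [-0.0005 -0.0274] len 0.13789411029498913 ang -0.20715815236517665
rack xy [-0.002   0.0296] len 0.13668175406361807 ang -0.1339688032301498
rack xy [-0.0006  0.0883] len 0.1378432095884363 ang -0.17044194857610862
```

```bash
python3 -c "
from plant import ctrl
print(ctrl.close_job())"
```

```text
the job is handed in; nothing more can be done
None
```

I moved all four rollers to the wooden cradle and handed the job in at about 24 s. From the handle they run grooved, rubber, spool, ringed, as in the wash rack. A last wrist-camera check put each within about 2 mm of its notch and square to within half a degree. The hand-in returned no verdict.

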